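Right the fallen paint bottle against the desk screen

TASK

The square paint bottle has fallen over in front of the desk screen. Tip it up by its cap, its foot staying on the table, so that it leans with its cap against the screen, and let go; then push its foot in towards the screen, the cap sliding up the screen, until the bottle stands by itself, and slide it gently home until its side is flat against the screen. Do not press it hard against the screen, and leave the other things on the desk alone.

Things in the scene. Friction and masses are not known exactly. Their poses are not given: they have to be found in the camera images.
- screen: Grey upright desk screen, fixed, rigid: 360 mm wide, 193 mm high, 22 mm thick, standing across the left half of the desk. Origin on its front face (the face towards the bottle), at table height, half-way along its width. x points into the screen, at right angles to the face (the bottle lies on the -x side); y along the face; z up. Behind it are two feet reaching 112 mm back.
- bottle_center (a point): Rigid closed white plastic bottle, 195 mm long, lying with its cap towards the screen. Square body 60 x 60 mm, 145 mm long from the flat foot, then a shoulder and a round grey cap 32 mm in diameter, 38 mm long, at the top end. This point is on the axis, half-way along (97.5 mm from the foot, 30 mm from each flat side). x points from foot to cap along the axis (straight up once the bottle stands), z at the start straight up.
- bottle_cap (a point): Middle of the cap, on the bottle's axis, 176 mm from the foot, 19 mm from the top end: where the cap can be gripped across its 32 mm. In a light grip (about 6 N) the bottle can turn between the fingers.
- bottle_foot (a point): Centre of the flat 60 x 60 mm foot of the bottle, on its axis. The bottle weighs 0.28 to 0.54 kg, its centre of mass about 80 mm from the foot. The bottle leans steadily on the screen when its axis is about 24 to 38 degrees from upright; nearer to upright than about 20 degrees it drops back onto its foot by itself; at more than about 40 degrees pushing its foot may jam it.
- jar: Closed glass jar with a white lid, 54 mm across, 60 mm high, standing near one end of the screen. Loose; leave it alone. Origin at the middle of its underside.
- sharpener: Grey pencil sharpener block, 50 x 34 x 32 mm, near the other end of the screen. Loose; leave it alone. Origin at the middle of its underside.
- marker: White marker with a black cap, 145 mm long, 16 mm thick, lying beside the bottle. Loose; leave it alone. Origin at the middle of its underside.
- pencil_case: White pencil case, 70 x 190 x 45 mm, lying at the right of the desk. Loose; leave it alone. Origin at the middle of its underside.
- eraser: White eraser, 45 x 22 x 14 mm, on the right of the desk. Loose; leave it alone. Origin at the middle of its underside.
- brush: Paint brush with a wooden handle, lying on the right of the desk. Loose; leave it alone. Origin at the middle of its underside.
Mind the look-alikes: they are no part of the job. What is shaped like the part that bears bottle_center but blue is not meant.

How it is judged:
On the way, in this order (a step that is already met when the one before it is completed fails the run):
1. the bottle, let go, leans on the screen by itself, 20 to 69 degrees from upright (angle between bottle_center's own x axis and vertical between 0.35 and 1.2 rad and contact force between bottle and screen above 0.15 N and contact force between the fingers and bottle below 0.05 N), for 0.3 s.
2. it is pushed up along the screen from near its foot: less than 29 degrees from upright, touching the screen, the robot touching it, with the grasp point lower than 90 mm (angle between bottle_center's own x axis and vertical between 0.15 and 0.5 rad and contact force between bottle and screen above 0.15 N and contact force between any of the fingers, the arm and bottle above 0.15 N and height (world z) of the grasp point below 0.09 m), for 0.04 s.
At the end, for the whole second after the job is handed in: The bottle stands on its foot on the table, cap up, within 0.05 rad of upright, at rest and released, its axis no more than 32 mm from the front face of the screen (side flat against it, gap at most 2 mm), within the screen's width (angle between bottle_center's own x axis and vertical below 0.05 rad and height (world z) of bottle_center between 0.09 and 0.105 m and x of bottle_center in the frame of screen between -0.032 and -0.02 m and y of bottle_center in the frame of screen between -0.15 and 0.15 m and linear speed of bottle below 0.01 m/s); the robot touches nothing.
It fails at once if the bottle pressed on the screen with more than 20 N (contact force between bottle and screen above 20 N).
It fails at once if the bottle's foot lifted off the table (centre of the foot higher than 50 mm) (height (world z) of bottle_foot above 0.05 m).
It fails at once if another thing on the desk moved by more than 15 mm (distance of any of jar, sharpener, marker, pencil_case, eraser, brush from where it was at the start of the episode above 0.015 m).
It also fails if it takes over 72 s, if anything falls off the work surface, if the arm or the gripper's body presses on something with over 40 N, if the wrist force passes 120 N, or if a joint passes its speed limit or range.

ROBOT

A 6-joint arm with a two-finger parallel gripper is mounted at the origin on the work surface. World frame = base frame: x ahead of the robot, y to its left, z up, the work surface at z = 0. Lengths are in m, angles in rad, forces in N, time in s.
With the tool pointing down it reaches from about 0.3 to 0.875 m from the base axis. Payload 4.2 kg.
Tool frame: the origin (TCP) lies midway between the tips of the shut fingers; the grasp point (between the pads) lies robot.tcp_to_grasp behind it (robot.tcp_to_grasp is the distance from the TCP to the grasp point, in m); z points along the fingers, x is the direction in which the jaws open and shut, and the axes are right-handed (so a half turn about z gives the same grasp; the last joint's range is limited). The gripper opens to 85 mm and grips with 20 to 120 N. Pads are 22 mm wide; open, the fingers measure 114 mm over their backs; the gripper's body (76 mm by 85 mm) begins 54 mm behind the grasp point. The pads swing forward as they close: fully open they stand 13 mm farther back than shut.
Start: joints at [-1.154, 0.32, 1.565, -0, 1.257, -0.02], TCP at [0.243, -0.521, 0.231] pointing down, gripper open.
Joint ranges: [-3.11, 3.11], [-0.84, 2.01], [0.21, 2.61], [-1.34, 4.49], [0.05, 2.63], [-2.56, 2.56]. Speed limits (rad/s): [2.57, 2.57, 3.14, 3.14, 3.14, 3.14].

INTERFACE

Orientations are given as [roll, pitch, yaw] about the fixed x, y, z axes, in that order (R = Rz(yaw) Ry(pitch) Rx(roll)).
In Python, from cell import status, optics, workorder, nets, robot gives the robot as it stands. The module is installed in compiled form; this text tells all that it offers.
- The arm moves only by the tool carry_out, never from a script. Its arguments are lists of equal length, an entry for each row: "offset": the shift along the world's x, y, z in m, a list of three; "turn": the turn about the world's z in units of 5 degrees (1.0 is 5 degrees). In form: {"offset": [[dx, dy, dz], ...], "turn": [turn, ...]}. A call has 1 to 12 rows; each row is the pose to reach, as a shift and turn from the pose measured when the call began; what a row does not reach only later rows make up. A row lasts 1/8 s, in which the tool goes at most 62.5 mm and 10.7 degrees, less where a joint would pass 70% of its speed; a pose out of reach is approached as far as the arm can. A call with a gripper value outside its range is refused whole. "grip" is the opening, from -1 (shut) to 1 (fully open), set as the call begins (left out, the last holds). The fingers move at their own pace and stop on an object; "force" is the grip in N (left out, the last holds). Time passes only in rows, so rows that repeat a pose let the fingers close. It gives the time, the measured TCP pose, the force and the opening at its end, in the units of the state.
- status.get_obs(): the state, without advancing time (a new reading comes with each control period).
- optics.get_image(name): name is "scene" or "top" or "wrist"; returns a dict with "color" (480x640x3 uint8, blue, green, red), "fx", "fy", "cx", "cy" (pixels), "distortion" ([k1, k2, p1, p2, k3] as OpenCV has them; the pictures are not rectified), "R" (3x3) and "t" (3): a world point X has camera coordinates R X + t. Camera axes: x right, y down, z forward; pixel columns grow to the right and rows downward; lengths in m; the calibration is good to about 2 mm. A picture is of the moment at which its call begins. There is no depth.
- workorder.close_job(): hands the job in, once; it reports no verdict.
Trained networks look in the newest picture that a camera, given by its name, has taken for a name from the list of things; names that differ only in an ending like _2 or _b are one class to them, and where a whole thing is asked for, a point or a joint stands for the part that bears it (a point fixed in the world has none). Each returns a list of dicts, best first, with "score" (0 to 1); they miss things now and then, are a little off and sometimes report something else, mostly with a low value. They report only what shows in the picture. A call takes as long as a camera call. They do not tell look-alikes from the thing itself.
- nets.boxes_of(target, camera): "box" ([left, top, right, bottom] in pixels, round what is visible of it).
- nets.silhouettes(target, camera): "mask" (480x640 bool, what is visible of it) and "box" ([left, top, right, bottom] in pixels, round what is visible of it).
The state is a dict: "t": time; "joints": joint angles; "joint_velocities": joint speeds; "effort": joint torques, N m; "tcp_pos": TCP position; "tool_rot": TCP orientation; "wrist_force": force on the tool from outside, world axes, zero at the start; "moment": the same for the moment, N m; "finger_gap": finger opening in m.
Only numpy, scipy, OpenCV 4.12 (cv2) and the standard library are available. Lean on these libraries where they do the work, as an engineer would, in place of code of your own. Each camera call takes 0.05 s, during which the arm holds its last target.

## Working session

There is one attempt and no reset: what is moved stays moved. The work goes in short steps, Python scripts to look and compute and a tool call to move; the robot and the scene stay as the last step left them, time stands still between calls to the robot, and variables do not carry over. Pictures are saved under pics/ and viewed, and the job is handed in when it is done.

Besides the shell and the picture viewer there is one more tool, called after ">>>" in YAML: its name, and indented under it one key for each argument. carry_out: Moves the arm, as the interface text tells. Its arguments: {"type":"object","properties":{"offset":{"type":"array"},"turn":{"type":"array"},"grip":{"type":"number"},"force":{"type":"number"}},"required":["offset","turn"]}

```bash
mkdir -p pics; cat > h.py <<'E'
import numpy as np,cv2
from cell import status, optics, workorder, nets, robot
def pic(cam,fn):
    im=optics.get_image(cam); cv2.imwrite('pics/'+fn,im['color']); return im
def K(im): return np.array([[im['fx'],0,im['cx']],[0,im['fy'],im['cy']],[0,0,1]]),np.array(im['distortion'],float)
def ray(im,px):
    k,d=K(im); u=cv2.undistortPoints(np.array(px,float).reshape(-1,1,2),k,d).reshape(-1,2)
    R=np.array(im['R']);t=np.array(im['t']); c=-R.T@t
    return c,np.c_[u,np.ones(len(u))]@R
def onz(im,px,z):
    c,d=ray(im,px); return c+d*((z-c[2])/d[:,2])[:,None]
def proj(im,X):
    k,d=K(im); r,_=cv2.Rodrigues(np.array(im['R'])); return cv2.projectPoints(np.array(X,float).reshape(-1,1,3),r,np.array(im['t'],float),k,d)[0].reshape(-1,2)
E
python3 - <<'E'
from h import *
o=status.get_obs(); print(o); print(robot.tcp_to_grasp)
for c in ['scene','top','wrist']:
    im=pic(c,c+'0.png'); print(c,im['fx'],im['cx'],im['cy'],im['distortion'],-np.array(im['R']).T@im['t'])
    for n in ['bottle_center','screen','jar','sharpener','marker']:
        print(n,[(r['score'],np.round(r['box'])) for r in nets.boxes_of(n,c)])
print(status.get_obs()['t'])
E
```

```text
{'t': 0.0, 'joints': array([-1.15402018e+00,  3.20297106e-01,  1.56567825e+00, -1.70351478e-05,
        1.25737623e+00, -2.00221908e-02]), 'joint_velocities': array([ 0.00116057, -0.00048941, -0.0003184 , -0.00065302,  0.00023684,
       -0.00029061]), 'effort': array([ 1.04661300e-03, -4.15515268e+01, -2.34157401e+01, -3.99515966e-05,
        8.37032043e-03, -1.21231903e-05]), 'tcp_pos': array([ 0.24304241, -0.5205909 ,  0.23047956]), 'tool_rot': array([-3.14157363e+00,  1.75891212e-03, -1.13399271e+00]), 'wrist_force': array([-0.03398517, -0.00768397,  0.61363687]), 'moment': array([0.01344777, 0.02445563, 0.01629821]), 'finger_gap': 0.08533952312838575}
0.0187
scene 459.06486676271857 321.19957921181384 241.12648715767364 [0.03130628 0.         0.         0.         0.        ] [ 1.04130832 -0.4989734   0.90297151]
bottle_center [(0.96, array([329., 114., 391., 152.])), (0.57, array([248., 205., 313., 263.]))]
screen [(0.93, array([362., 124., 483., 263.])), (0.7, array([328., 221., 394., 278.])), (0.58, array([419., 248., 444., 281.]))]
jar [(0.59, array([419., 250., 445., 279.])
[... 317 characters left out ...]
8, array([123., 326., 206., 372.])), (0.79, array([324., 249., 354., 326.])), (0.71, array([253., 205., 333., 234.])), (0.36, array([247., 261., 269., 281.]))]
screen [(0.81, array([185., 126., 241., 291.])), (0.2, array([254., 206., 333., 234.]))]
jar [(0.74, array([248., 152., 271., 180.]))]
sharpener [(0.68, array([380., 200., 457., 246.])), (0.62, array([247., 262., 268., 279.])), (0.48, array([255., 205., 333., 236.]))]
marker [(0.66, array([292., 163., 344., 178.]))]
wrist 348.22875055221886 319.1219612462181 233.07920685073182 [-0.01113526  0.          0.          0.          0.        ] [ 0.30819731 -0.49148986  0.37447738]
bottle_center []
screen []
jar []
sharpener []
marker []
0.9
```

View pics/top0.png

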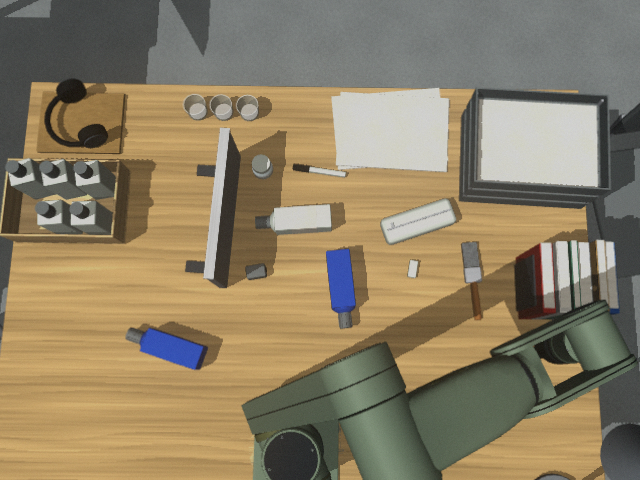

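View pics/scene0.png

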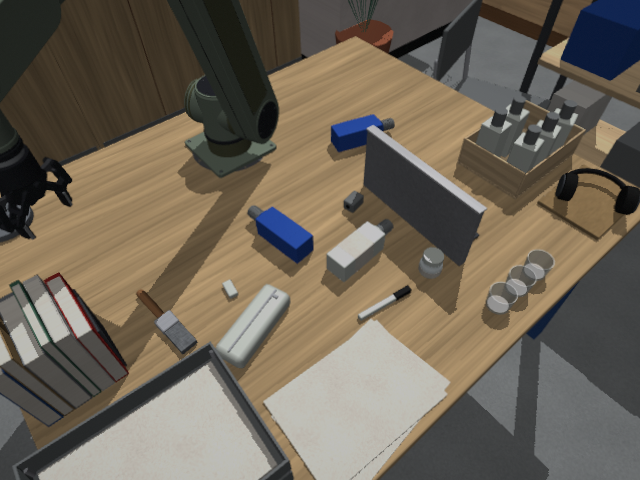

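```bash
python3 - <<'E'
import cv2
a=cv2.imread('pics/top0.png')[115:305,170:370]; cv2.imwrite('pics/topz.png',cv2.resize(a,None,fx=4,fy=3.15*4/3.15 if 0 else 3.15,interpolation=cv2.INTER_CUBIC)[:600])
a=cv2.imread('pics/scene0.png')[110:310,310:510]; cv2.imwrite('pics/scz.png',cv2.resize(a,None,fx=3,fy=3,interpolation=cv2.INTER_CUBIC))
E
```

```text
(no output)
```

View pics/topz.png

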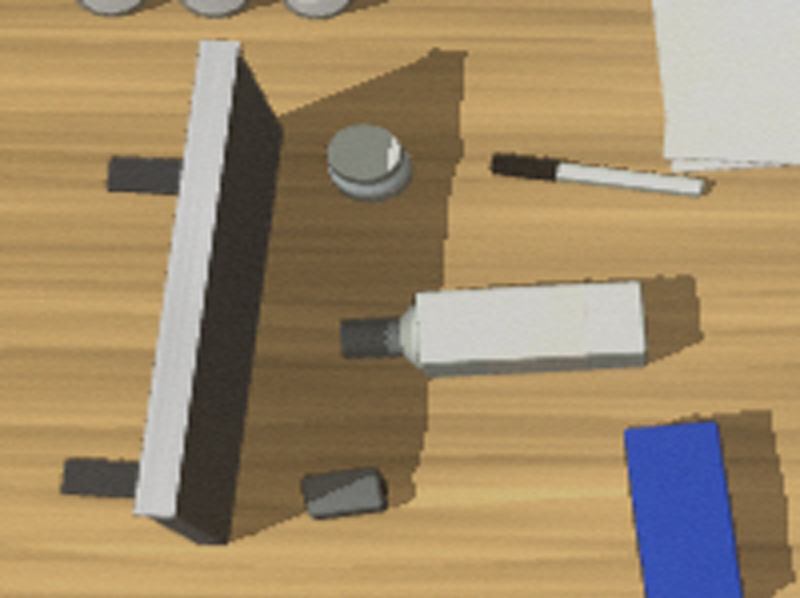

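View pics/scz.png

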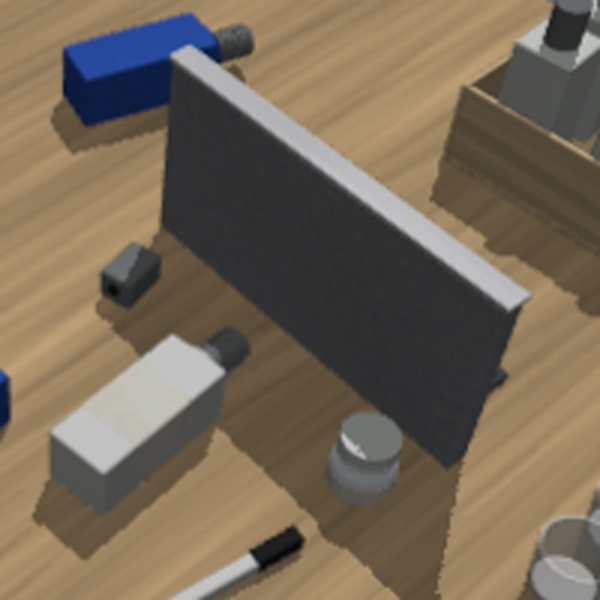

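```bash
python3 - <<'E'
from h import *
T=optics.get_image('top');S=optics.get_image('scene')
tp=lambda p:np.array([[170+x/4,115+y/3.15] for x,y in p])
sp=lambda p:np.array([[310+x/3,110+y/3] for x,y in p])
a=onz(T,tp([(281,130),(227,543)]),0);b=onz(S,sp([(449,466),(163,228)]),0)
print('screen bottom',a,b,np.linalg.norm(a[0]-a[1]),np.linalg.norm(b[0]-b[1]))
t=onz(T,tp([(240,42),(175,515)]),.193); print('scr top',t)
def tri(p,q):
    c1,d1=ray(T,p);c2,d2=ray(S,q);out=[]
    for u,v in zip(d1,d2):
        u=u/np.linalg.norm(u);v=v/np.linalg.norm(v)
        s=np.linalg.lstsq(np.c_[u,-v],c2-c1,rcond=None)[0]
        out.append(np.r_[(c1+s[0]*u+c2+s[1]*v)/2,np.linalg.norm(c1+s[0]*u-c2-s[1]*v)])
    return np.array(out)
# cap/+x? corners: capfar(+x), footfar(+x), footnear(robot), capnear
P=tri(tp([(415,292),(640,282),(644,352),(418,362)]),sp([(222,378),(102,470),(53,433),(175,335)]))
print(np.round(P,4))
# mask-based from top on z=.06
print('topface z=.06',onz(T,tp([(415,292),(640,282),(644,352),(418,362)]),.06))
print('cap end mid', onz(T,tp([(341,339),(400,337)]),.046))
print('marker',onz(T,tp([(490,165),(710,187)]),.01),'jar',onz(T,tp([(370,175)]),.03),'sharp',onz(T,tp([(343,490)]),.02))
E
```

```text
screen bottom [[0.74315959 0.17255496 0.        ]
 [0.3887074  0.19167643 0.        ]] [[0.74554778 0.17274086 0.        ]
 [0.39553099 0.18827226 0.        ]] 0.35496758810631834 0.35036120865577036
scr top [[0.74600728 0.16924152 0.193     ]
 [0.38501343 0.18912245 0.193     ]]
[[ 5.882e-01  7.080e-02  4.830e-02  5.600e-03]
 [ 5.978e-01 -7.140e-02  5.860e-02  6.000e-04]
 [ 5.420e-01 -7.390e-02  5.120e-02  1.600e-03]
 [ 5.309e-01  6.890e-02  5.210e-02  4.000e-04]]
topface z=.06 [[ 0.58692986  0.07187404  0.06      ]
 [ 0.59757351 -0.07113214  0.06      ]
 [ 0.53959282 -0.07460987  0.06      ]
 [ 0.52909317  0.06802817  0.06      ]]
cap end mid [[0.55045078 0.11918812 0.046     ]
 [0.55272195 0.08158266 0.046     ]]
marker [[ 0.71110128  0.030684    0.01      ]
 [ 0.69410584 -0.11594055  0.01      ]] jar [[0.6945786  0.10774474 0.03      ]] sharp [[0.4306425  0.11627783 0.02      ]]
```

>>> carry_out:
  offset:
    - [0.026,0.052,0]
    - [0.052,0.104,0]
    - [0.078,0.156,0]
    - [0.104,0.208,0]
    - [0.13,0.26,0]
    - [0.156,0.312,0]
    - [0.182,0.364,0]
    - [0.208,0.416,0]
    - [0.234,0.468,0]
    - [0.26,0.52,0]
    - [0.287,0.572,0]
    - [0.3125,0.6231,-0.02]
  turn: [1.15,2.3,3.45,4.6,5.75,6.9,8.05,9.2,10.35,11.5,12.65,13.83]
  grip: 1

```text
t: 2.5
tcp_pos: [0.5577, 0.1042, 0.2128]
tool_rot: [-3.141, -0.005, 0.077]
wrist_force: [0.4, -0.6, -0.1]
finger_gap: 0.0854
```

```bash
python3 - <<'E'
from h import *
im=pic('wrist','w1.png')
o=status.get_obs();print(o['tcp_pos'],o['tool_rot'])
f=np.array([.5686,-.0729]);a=np.array([-.074,.997])
pts=[np.r_[f+a*.176,.03],np.r_[f+a*.195,.03],np.r_[f+a*.145,.03],np.r_[f+a*.145+.03*np.array([.997,.074]),.06],np.r_[f+a*.145-.03*np.array([.997,.074]),.06]]
p=proj(im,pts);print(p)
c=im['color'].copy()
for q in p: cv2.circle(c,tuple(int(v) for v in q),3,(0,0,255),-1)
for q in proj(im,[[.746,.171,0],[.387,.19,0]]): print(q)
cv2.imwrite('pics/w1a.png',c)
E
```

```text
[0.55868619 0.10990511 0.20857799] [-3.13652063e+00 -1.43995964e-03  8.18526814e-02]
[[315.03192631 209.94833076]
 [315.0327683  190.19490468]
 [315.0311972  240.86932453]
 [348.18555972 250.96072737]
 [281.41285294 250.85731921]]
[509.72121684 151.15771916]
[146.96570569 101.39573918]
```

View pics/w1a.png

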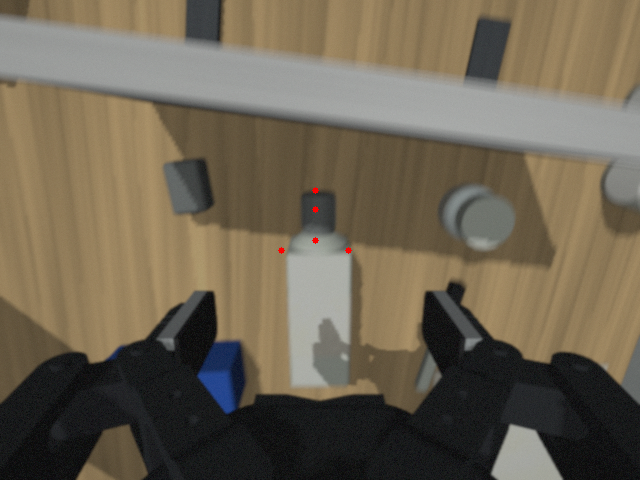

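```bash
python3 - <<'E'
from h import *
o=status.get_obs();print(o['tcp_pos'],o['tool_rot'],o['wrist_force'],o['t'])
E
```

```text
[0.55868619 0.10990511 0.20857799] [-3.13652063e+00 -1.43995964e-03  8.18526814e-02] [ 1.92772646  4.67085306 -1.75892362] 2.55
```

>>> carry_out:
  offset:
    - [0,-0.008,-0.02]
    - [0,-0.008,-0.06]
    - [0,-0.008,-0.1]
    - [0,-0.008,-0.14]
    - [0,-0.008,-0.165]
    - [0,-0.008,-0.165]
    - [0,-0.008,-0.165]
  turn: [0,0,0,0,0,0,0]

```text
t: 3.42
tcp_pos: [0.5595, 0.1019, 0.0446]
tool_rot: [-3.136, -0.003, 0.082]
wrist_force: [0.6, -0.7, 0.5]
finger_gap: 0.0852
```

```bash
python3 - <<'E'
from h import *
im=pic('wrist','w2.png');im=pic('scene','s2.png')
o=status.get_obs();print(o['tcp_pos'],o['tool_rot'],o['wrist_force'],o['t'])
E
```

```text
[0.55972091 0.10201333 0.04510061] [-3.13631196 -0.00433734  0.08178311] [-0.12314625  0.0564717  -0.17403097] 3.525
```

View pics/w2.png

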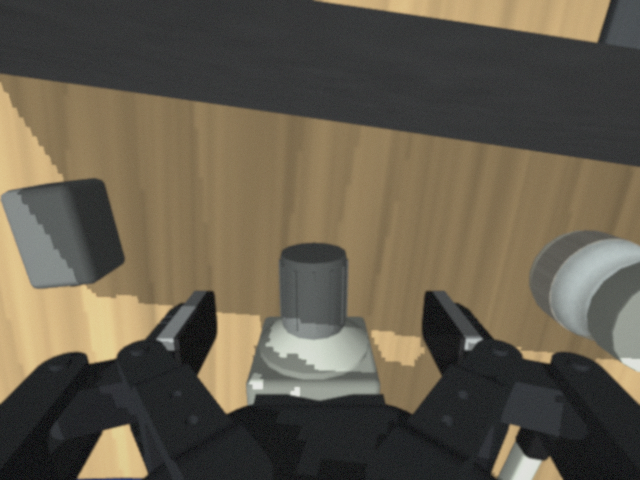

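View pics/s2.png

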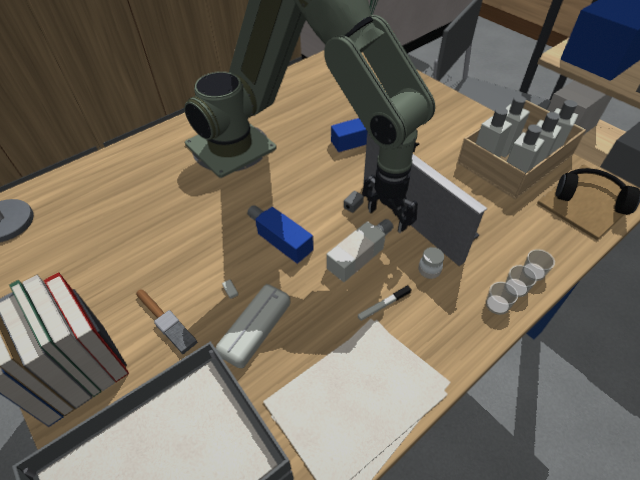

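```bash
python3 - <<'E'
from h import *
im=optics.get_image('wrist')
p=onz(im,[(0,75),(320,122),(640,164)],0);print(p)
E
```

```text
[[0.39296562 0.18706106 0.        ]
 [0.5549994  0.17732282 0.        ]
 [0.72909143 0.17053635 0.        ]]
```

>>> carry_out:
  offset:
    - [-0.0025,0,-0.02]
    - [-0.0025,0,-0.035]
    - [-0.0025,0,-0.035]
  turn: [0,0,0]

```text
t: 3.95
tcp_pos: [0.5565, 0.1019, 0.0093]
tool_rot: [-3.136, -0.002, 0.082]
wrist_force: [-0.5, -0.6, -0.4]
finger_gap: 0.0852
```

>>> carry_out:
  offset:
    - [0,0,0]
    - [0,0,0]
    - [0,0,0]
    - [0,0,0]
    - [0,0,0]
    - [0,0,0]
  turn: [0,0,0,0,0,0]
  grip: -1
  force: 6

```text
t: 4.7
tcp_pos: [0.5567, 0.1019, 0.0097]
tool_rot: [-3.136, -0.003, 0.082]
wrist_force: [0.1, -0.9, 5.0]
finger_gap: 0.0313
```

>>> carry_out:
  offset:
    - [0,-0.001,0.008]
    - [0,-0.003,0.015]
    - [0.0005,-0.008,0.03]
    - [0.001,-0.014,0.0445]
    - [0.0015,-0.021,0.0585]
    - [0.002,-0.029,0.0715]
    - [0.003,-0.0385,0.084]
    - [0.003,-0.0385,0.084]
  turn: [0,0,0,0,0,0,0,0]

```text
t: 5.7
tcp_pos: [0.5605, 0.0628, 0.095]
tool_rot: [-3.136, -0.005, 0.08]
wrist_force: [1.1, 1.9, -2.6]
finger_gap: 0.0312
```

```bash
python3 - <<'E'
from h import *
pic('wrist','w3.png');im=pic('scene','s3.png')
a=im['color'][110:310,310:510]; cv2.imwrite('pics/s3z.png',cv2.resize(a,None,fx=3,fy=3,interpolation=cv2.INTER_CUBIC))
o=status.get_obs();print(o['tcp_pos'],o['tool_rot'],o['wrist_force'],o['t'],o['finger_gap'])
E
```

```text
[0.5602439  0.06349035 0.09401042] [-3.13605746 -0.00442211  0.08153116] [ 0.69947362  1.78389355 -1.32565035] 5.8 0.031495027996427276
```

View pics/s3z.png

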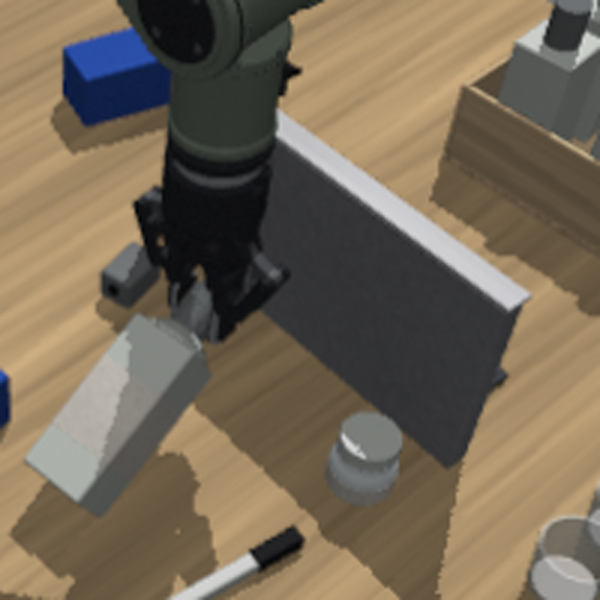

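View pics/w3.png

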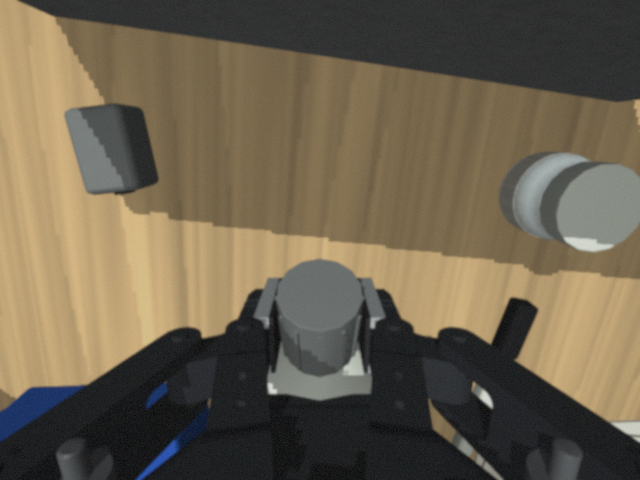

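>>> carry_out:
  offset:
    - [0,-0.005,0.012]
    - [0,-0.01,0.023]
    - [0,-0.012,0.033]
    - [0,-0.01,0.042]
    - [0,0,0.049]
    - [0,0.015,0.053]
    - [0,0.03,0.053]
    - [0,0.045,0.053]
    - [0,0.058,0.053]
    - [0,0.068,0.053]
    - [0,0.076,0.053]
    - [0,0.076,0.053]
  turn: [0,0,0,-0.2,-0.4,-0.7,-1.0,-1.2,-1.4,-1.56,-1.56,-1.56]

```text
t: 7.3
tcp_pos: [0.5603, 0.1404, 0.1474]
tool_rot: [-3.135, -0.005, -0.054]
wrist_force: [0.8, 0.5, -0.1]
finger_gap: 0.0313
```

```bash
python3 - <<'E'
from h import *
pic('wrist','w4.png');im=pic('scene','s4.png')
a=im['color'][110:310,310:510]; cv2.imwrite('pics/s4z.png',cv2.resize(a,None,fx=3,fy=3,interpolation=cv2.INTER_CUBIC))
o=status.get_obs();print(o['tcp_pos'],o['tool_rot'],o['wrist_force'],o['t'],o['finger_gap'])
E
```

```text
[0.56034794 0.13999357 0.14759323] [-3.13479552 -0.00492851 -0.0550687 ] [-1.23145681  1.53399729  0.65877213] 7.4 0.031328932423482836
```

View pics/s4z.png

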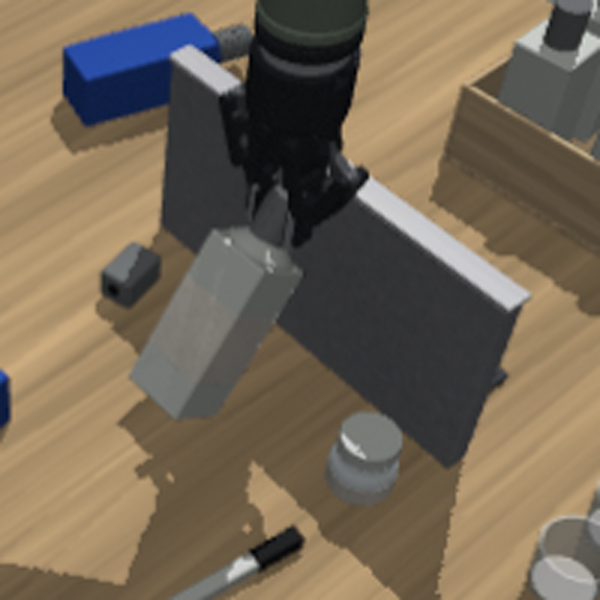

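View pics/w4.png

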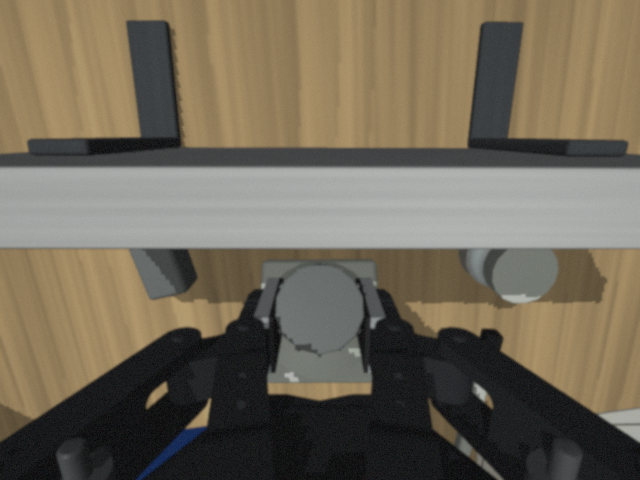

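```bash
python3 - <<'E'
from h import *
im=optics.get_image('scene')
print(onz(im,[(310+213/3,110+415/3)],0), onz(im,[(310+180/3,110+418/3),(310+133/3,110+378/3)],.03))
W=optics.get_image('wrist')
print(onz(W,[(200,248),(320,248.),(440,248)],.193))
print('cap top far edge', onz(W,[(320,262)],.18), onz(W,[(320,262)],.185))
E
```

```text
[[0.58487032 0.06600946 0.        ]] [[0.58496539 0.02496282 0.03      ]
 [0.52946186 0.02479773 0.03      ]]
[[0.52778549 0.17876351 0.193     ]
 [0.56333043 0.17676602 0.193     ]
 [0.59900953 0.17474857 0.193     ]]
cap top far edge [[0.5629271  0.16747029 0.18      ]] [[0.56299052 0.1693465  0.185     ]]
```

>>> carry_out:
  offset:
    - [0,0.003,0]
    - [0,0.006,0]
    - [0,0.008,0]
    - [0,0.009,0]
    - [0,0.009,0]
  turn: [0,0,0,0,0]

```text
t: 8.12
tcp_pos: [0.5604, 0.1489, 0.1475]
tool_rot: [-3.135, -0.005, -0.055]
wrist_force: [-0.5, -0.1, -3.7]
finger_gap: 0.0314
```

>>> carry_out:
  offset:
    - [0,0.001,0]
    - [0,0.0015,0]
    - [0,0.0015,0]
  turn: [0,0,0]

```text
t: 8.5
tcp_pos: [0.5604, 0.1504, 0.1475]
tool_rot: [-3.135, -0.005, -0.055]
wrist_force: [-0.8, -1.5, -3.0]
finger_gap: 0.0312
```

>>> carry_out:
  offset:
    - [0,0.001,0]
    - [0,0.0015,0]
    - [0,0.0015,0]
  turn: [0,0,0]

```text
t: 8.88
tcp_pos: [0.5604, 0.152, 0.1475]
tool_rot: [-3.135, -0.005, -0.055]
wrist_force: [0.3, -1.3, -3.6]
finger_gap: 0.0315
```

```bash
python3 - <<'E'
from h import *
im=pic('wrist','w5.png')
o=status.get_obs();print(o['tcp_pos'],o['tool_rot'],o['wrist_force'],o['t'],o['finger_gap'])
E
```

```text
[0.56032733 0.15198623 0.14752875] [-3.1346794  -0.00485332 -0.05524156] [ 0.38549451 -0.34093279 -2.94233607] 8.925 0.031651408869266345
```

View pics/w5.png

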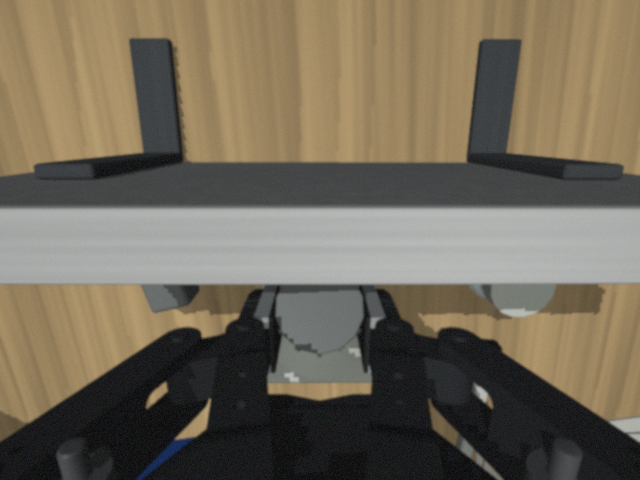

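>>> carry_out:
  offset:
    - [0,0.001,0]
    - [0,0.0015,0]
    - [0,0.0015,0]
  turn: [0,0,0]

```text
t: 9.3
tcp_pos: [0.5604, 0.1535, 0.1475]
tool_rot: [-3.135, -0.005, -0.055]
wrist_force: [0.5, -0.4, -4.7]
finger_gap: 0.0314
```

```bash
python3 - <<'E'
from h import *
F=[]
for i in range(3):
    im=optics.get_image('scene'); F.append(status.get_obs()['wrist_force'])
print(np.array(F).round(2))
cv2.imwrite('pics/s5z.png',cv2.resize(im['color'][140:270,370:470],None,fx=4.5,fy=4.5,interpolation=cv2.INTER_CUBIC))
E
```

```text
[[-0.34 -0.8  -3.66]
 [ 0.08 -0.32 -3.64]
 [-0.25 -0.67 -3.11]]
```

View pics/s5z.png

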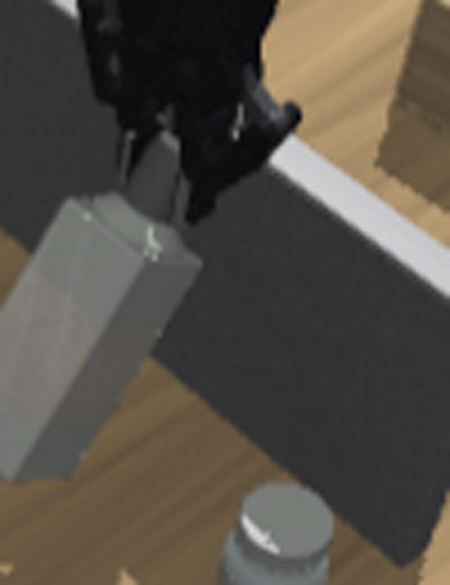

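>>> carry_out:
  offset:
    - [0,0.001,0]
    - [0,0.0015,0]
    - [0,0.0015,0]
  turn: [0,0,0]

```text
t: 9.82
tcp_pos: [0.5604, 0.1548, 0.1475]
tool_rot: [-3.135, -0.005, -0.055]
wrist_force: [-0.7, -1.3, -3.3]
finger_gap: 0.0314
```

>>> carry_out:
  offset:
    - [0,0.0005,0]
    - [0,0.001,0]
    - [0,0.001,0]
  turn: [0,0,0]

```text
t: 10.2
tcp_pos: [0.5603, 0.155, 0.1475]
tool_rot: [-3.137, -0.005, -0.055]
wrist_force: [0.1, -4.8, -3.0]
finger_gap: 0.0312
```

```bash
python3 - <<'E'
from h import *
F=[]
for i in range(2):
    im=optics.get_image('top'); F.append(status.get_obs()['wrist_force'])
print(np.array(F).round(2))
E
```

```text
[[-0.23 -4.63 -3.  ]
 [-0.06 -5.94 -2.37]]
```

>>> carry_out:
  offset:
    - [0,-0.0005,0]
    - [0,-0.0005,0]
    - [0,-0.0005,0]
    - [0,-0.0005,0]
    - [0,-0.0005,0]
    - [0,-0.0005,0]
  turn: [0,0,0,0,0,0]
  grip: 1

```text
t: 11.05
tcp_pos: [0.5604, 0.1546, 0.1475]
tool_rot: [-3.136, -0.005, -0.055]
wrist_force: [-0.3, -0.2, -0.1]
finger_gap: 0.0853
```

```bash
python3 - <<'E'
from h import *
pic('wrist','w6.png');im=pic('scene','s6.png')
a=im['color'][110:310,310:510]; cv2.imwrite('pics/s6z.png',cv2.resize(a,None,fx=3,fy=3,interpolation=cv2.INTER_CUBIC))
o=status.get_obs();print(o['tcp_pos'],o['tool_rot'],o['wrist_force'],o['t'],o['finger_gap'])
E
```

```text
[0.56035568 0.1545498  0.1474737 ] [-3.13638751 -0.00480155 -0.05508251] [-0.89646388  0.94360577 -0.62361788] 11.15 0.08567202086106165
```

View pics/s6z.png

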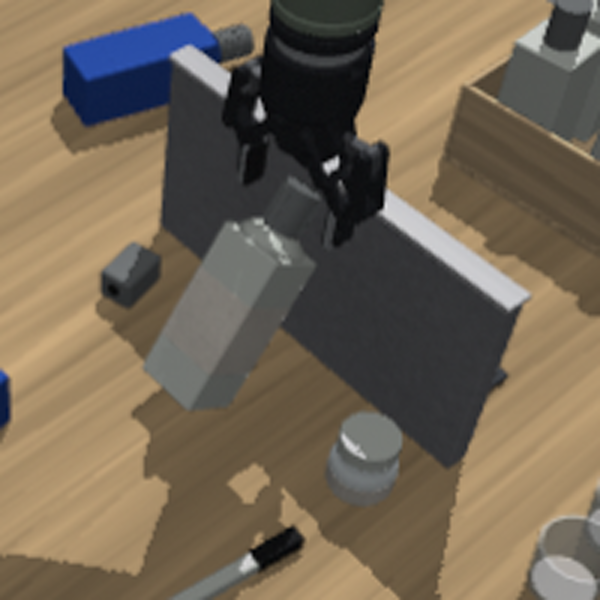

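View pics/w6.png

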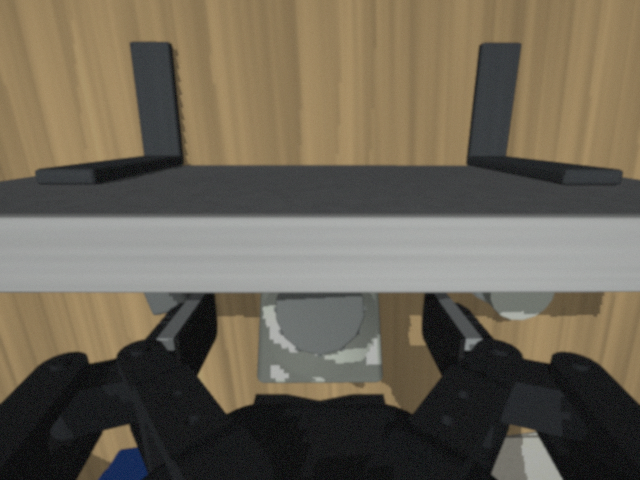

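>>> carry_out:
  offset:
    - [0,0,0.015]
    - [0,0,0.05]
    - [0,0,0.09]
    - [0,0,0.12]
    - [0,-0.03,0.125]
    - [-0.002,-0.07,0.125]
    - [-0.004,-0.11,0.125]
    - [-0.007,-0.15,0.125]
    - [-0.009,-0.18,0.125]
    - [-0.011,-0.205,0.125]
    - [-0.011,-0.205,0.125]
    - [-0.011,-0.205,0.125]
  turn: [0,0,0,0,-1.5,-3.5,-5.5,-7.5,-9.5,-11.5,-13.5,-15.5]

```text
t: 12.65
tcp_pos: [0.5494, -0.051, 0.2738]
tool_rot: [-3.135, -0.005, -1.414]
wrist_force: [-0.2, -0.4, 0.2]
finger_gap: 0.0855
```

>>> carry_out:
  offset:
    - [0,0,0]
    - [0,0,-0.02]
    - [0,0,-0.06]
    - [0,0,-0.1]
    - [0,0,-0.13]
    - [0,0,-0.13]
  turn: [-1.5,-2.5,-2.5,-2.5,-2.5,-2.5]

```text
t: 13.4
tcp_pos: [0.5483, -0.0509, 0.1426]
tool_rot: [-3.139, -0.005, -1.633]
wrist_force: [0.4, -0.3, -0.5]
finger_gap: 0.0853
```

```bash
python3 - <<'E'
from h import *
pic('wrist','w7.png');im=pic('scene','s7.png')
a=im['color'][110:310,290:490]; cv2.imwrite('pics/s7z.png',cv2.resize(a,None,fx=3,fy=3,interpolation=cv2.INTER_CUBIC))
o=status.get_obs();print(o['tcp_pos'],o['tool_rot'],o['wrist_force'],o['t'],o['joints'])
E
```

```text
[ 0.55041531 -0.05108517  0.14527086] [-3.13260145 -0.00522326 -1.6326427 ] [0.55822095 0.11596136 0.35800163] 13.5 [-0.11060019  0.3497857   1.75147303 -0.0055704   1.03110559  1.52485945]
```

View pics/s7z.png

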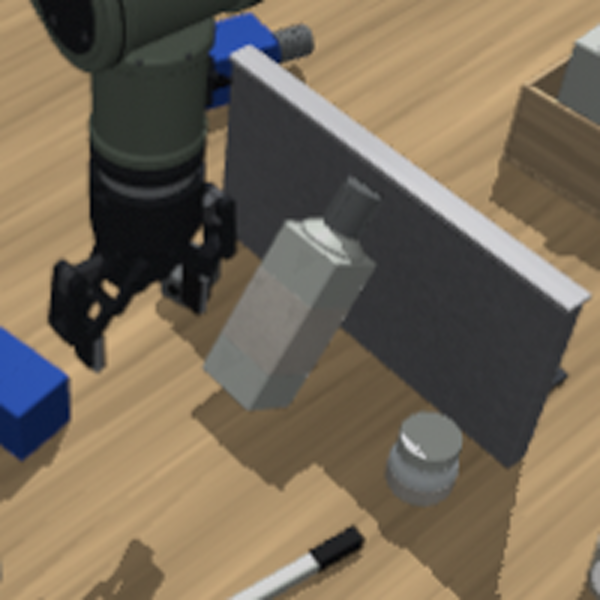

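View pics/w7.png

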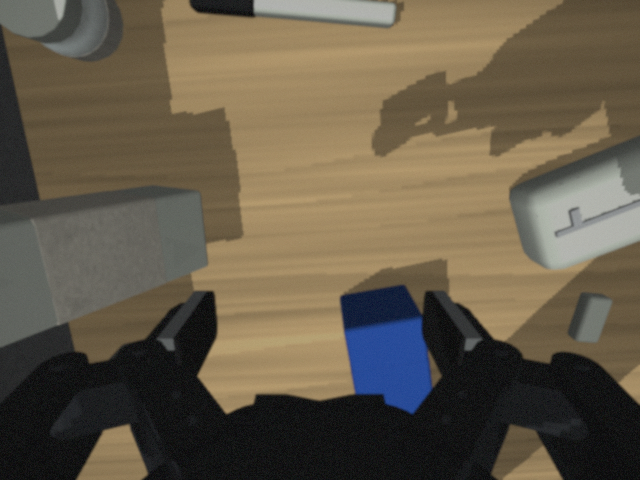

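```bash
python3 - <<'E'
from h import *
S=optics.get_image('scene');W=optics.get_image('wrist');T=pic('top','t7.png')
z=lambda p:[(290+x/3,110+y/3) for x,y in p]
print('back edge',onz(S,z([(205,370),(250,410)]),.03),'pivot R',onz(S,z([(292,403)]),0))
print('blue end',onz(W,[(341,296),(405,287)],.06))
print('captop far', onz(S,z([(348,178),(382,200)]),.18))
o=status.get_obs();print(o['tcp_pos'])
E
```

```text
back edge [[0.52958436 0.03819203 0.03      ]
 [0.58428276 0.03680915 0.03      ]] pivot R [[0.58609237 0.08714668 0.        ]]
blue end [[ 0.50870984 -0.06538976  0.06      ]
 [ 0.51279647 -0.11153296  0.06      ]]
captop far [[0.54724159 0.16216625 0.18      ]
 [0.58121215 0.16347387 0.18      ]]
[ 0.55056305 -0.05111544  0.14562498]
```

View pics/t7.png

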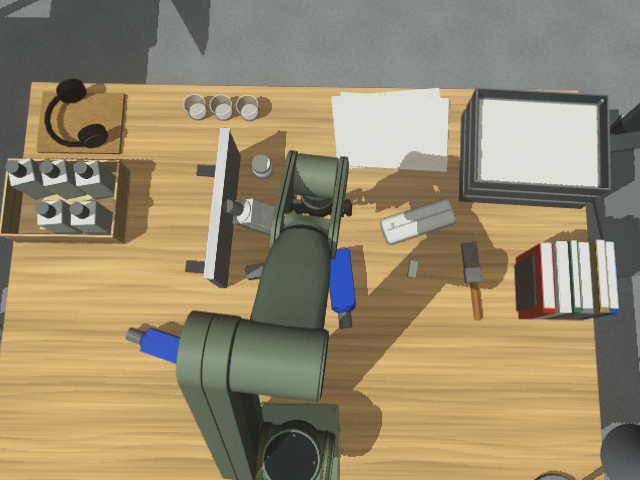

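>>> carry_out:
  offset:
    - [0.001,0,-0.03]
    - [0.001,0,-0.07]
    - [0.001,0,-0.11]
    - [0.001,0,-0.13]
    - [0.001,0,-0.142]
    - [0.001,0,-0.142]
    - [0.001,0,-0.142]
  turn: [0,0,0,0,0,0,0]

```text
t: 14.52
tcp_pos: [0.5526, -0.0512, 0.0048]
tool_rot: [-3.129, -0.005, -1.633]
wrist_force: [0.4, -0.1, -0.5]
finger_gap: 0.0856
```

```bash
python3 - <<'E'
from h import *
im=pic('scene','s8.png')
a=im['color'][150:300,280:480]; cv2.imwrite('pics/s8z.png',cv2.resize(a,None,fx=4,fy=4,interpolation=cv2.INTER_CUBIC))
pic('wrist','w8.png')
o=status.get_obs();print(o['tcp_pos'],o['tool_rot'],o['wrist_force'],o['t'])
E
```

```text
[ 0.55239648 -0.05118413  0.00472604] [-3.12907271 -0.00540818 -1.63262432] [-0.19597159 -0.71628822  0.71747165] 14.625
```

View pics/s8z.png

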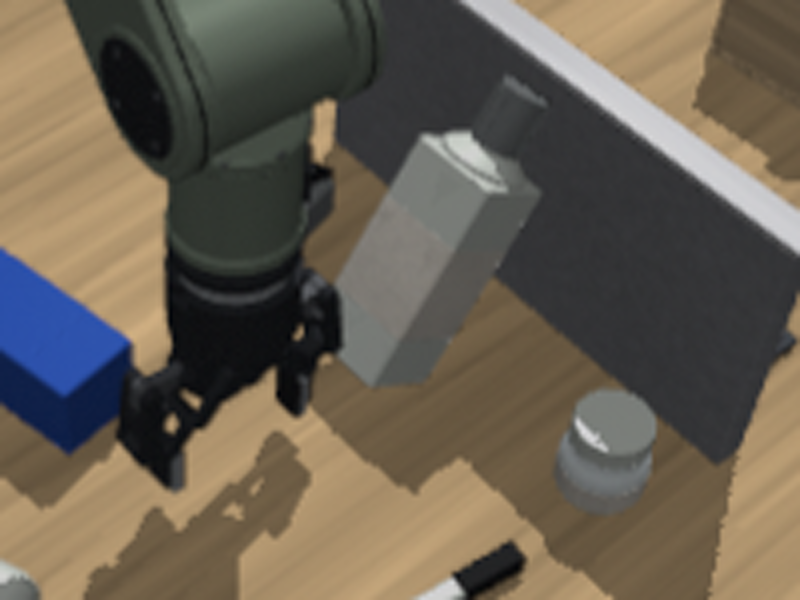

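View pics/w8.png

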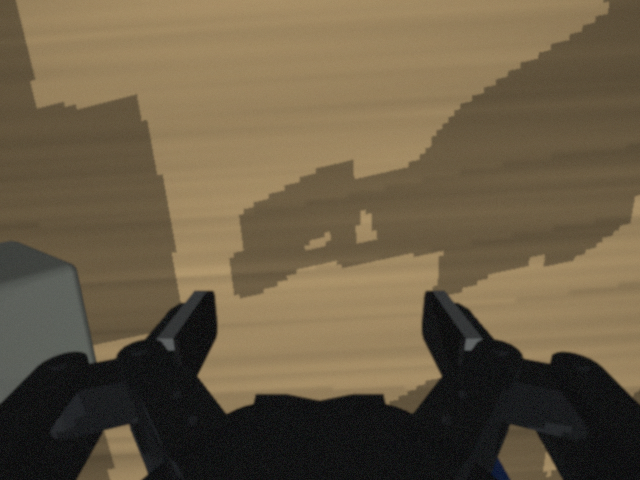

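>>> carry_out:
  offset:
    - [0,0.005,-0.003]
    - [0.0005,0.01,-0.003]
    - [0.001,0.015,-0.003]
    - [0.001,0.02,-0.003]
    - [0.0015,0.025,-0.003]
    - [0.0015,0.027,-0.003]
    - [0.0015,0.029,-0.003]
    - [0.0015,0.031,-0.003]
    - [0.0015,0.031,-0.003]
  turn: [0,0,0,0,0,0,0,0,0]

```text
t: 15.75
tcp_pos: [0.5535, -0.0206, 0.0014]
tool_rot: [-3.13, -0.006, -1.633]
wrist_force: [-0.5, -3.8, -2.3]
finger_gap: 0.0852
```

```bash
python3 - <<'E'
from h import *
im=pic('scene','s9.png')
a=im['color'][150:300,280:480]; cv2.imwrite('pics/s9z.png',cv2.resize(a,None,fx=4,fy=4,interpolation=cv2.INTER_CUBIC))
o=status.get_obs();print(o['tcp_pos'],o['tool_rot'],o['wrist_force'],o['t'])
E
```

```text
[ 0.55357839 -0.02058539  0.00145105] [-3.12980402 -0.00583853 -1.63265662] [-1.15497515 -4.13901188 -1.76385525] 15.8
```

View pics/s9z.png

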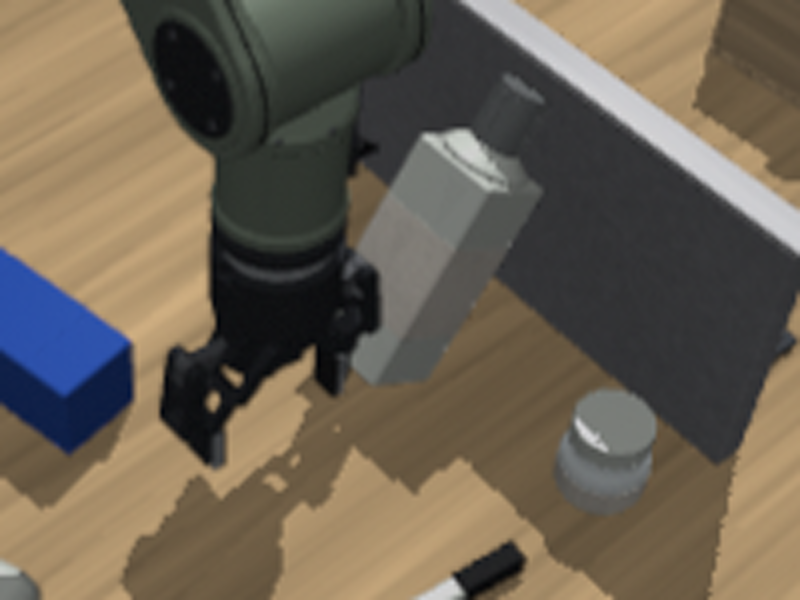

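>>> carry_out:
  offset:
    - [0,0.001,0]
    - [0,0.002,0]
    - [0,0.003,0]
    - [0,0.004,0]
    - [0,0.005,0]
    - [0,0.006,0]
  turn: [0,0,0,0,0,0]

```text
t: 16.55
tcp_pos: [0.5536, -0.0145, 0.0015]
tool_rot: [-3.13, -0.006, -1.633]
wrist_force: [-0.3, -4.6, -2.8]
finger_gap: 0.0854
```

```bash
python3 - <<'E'
from h import *
im=pic('scene','s10.png')
a=im['color'][150:300,280:480]; cv2.imwrite('pics/s10z.png',cv2.resize(a,None,fx=4,fy=4,interpolation=cv2.INTER_CUBIC))
o=status.get_obs();print(o['tcp_pos'],o['tool_rot'],o['wrist_force'],o['t'])
E
```

```text
[ 0.55356532 -0.01432784  0.00147096] [-3.12981652 -0.0056696  -1.6326093 ] [-0.33733093 -3.24347627 -2.63520464] 16.6
```

View pics/s10z.png

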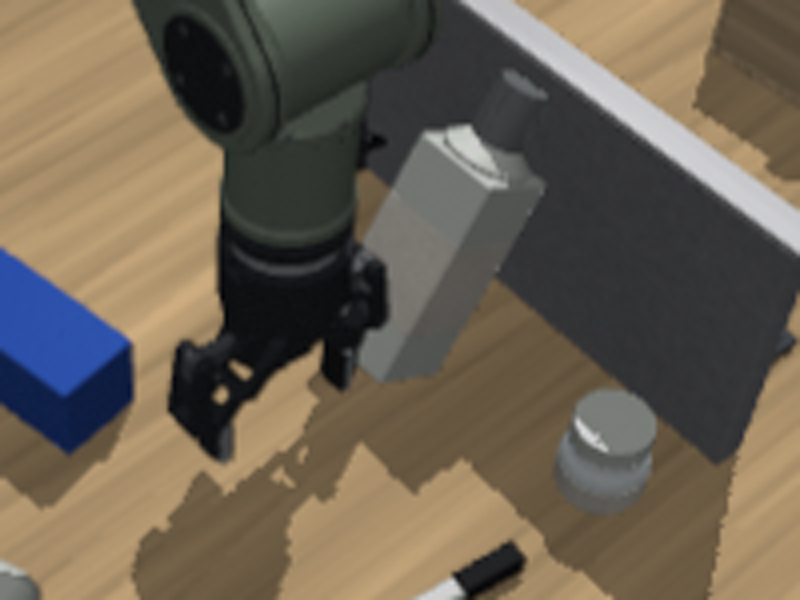

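Working: the cap slides up the screen at about 4 N. I'll keep pushing.

>>> carry_out:
  offset:
    - [0,0.001,0]
    - [0,0.002,0]
    - [0,0.0035,0]
    - [0,0.005,0]
    - [0.0005,0.0065,0]
    - [0.0005,0.008,0]
    - [0.0005,0.0095,0]
    - [0.0005,0.011,0]
  turn: [0,0,0,0,0,0,0,0]

```text
t: 17.6
tcp_pos: [0.5544, -0.0035, 0.0019]
tool_rot: [-3.129, -0.006, -1.633]
wrist_force: [-1.2, -6.5, 0.1]
finger_gap: 0.0853
```

```bash
python3 - <<'E'
from h import *
im=pic('scene','s11.png')
a=im['color'][150:300,280:480]; cv2.imwrite('pics/s11z.png',cv2.resize(a,None,fx=4,fy=4,interpolation=cv2.INTER_CUBIC))
o=status.get_obs();print(o['tcp_pos'],o['tool_rot'],o['wrist_force'],o['t'])
E
```

```text
[ 0.5544051  -0.00331429  0.00189832] [-3.12902086 -0.00574634 -1.63253297] [-0.39885413 -3.93663047  1.48416791] 17.65
```

View pics/s11z.png

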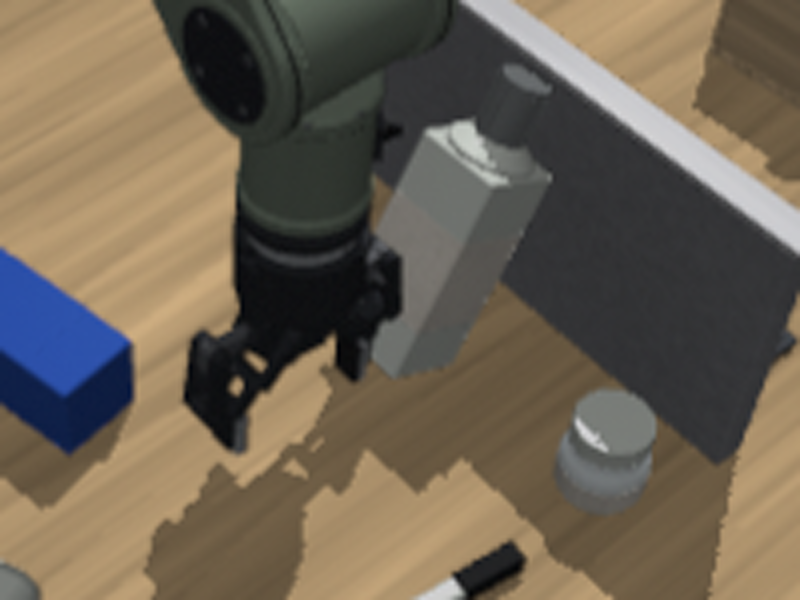

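>>> carry_out:
  offset:
    - [0,0.0015,0]
    - [0,0.003,0]
    - [0,0.0045,0]
    - [0,0.006,0]
    - [0.0005,0.007,0]
  turn: [0,0,0,0,0]

```text
t: 18.27
tcp_pos: [0.5551, 0.0036, 0.0024]
tool_rot: [-3.128, -0.006, -1.632]
wrist_force: [-1.7, -4.7, 0.8]
finger_gap: 0.0853
```

```bash
python3 - <<'E'
from h import *
im=pic('scene','s12.png')
a=im['color'][150:300,280:480]; cv2.imwrite('pics/s12z.png',cv2.resize(a,None,fx=4,fy=4,interpolation=cv2.INTER_CUBIC))
o=status.get_obs();print(o['tcp_pos'],o['tool_rot'],o['wrist_force'],o['t'])
E
```

```text
[0.55526106 0.00375428 0.002416  ] [-3.12815301 -0.00565998 -1.63245297] [-0.84076458 -5.16051448  0.56269771] 18.325
```

View pics/s12z.png

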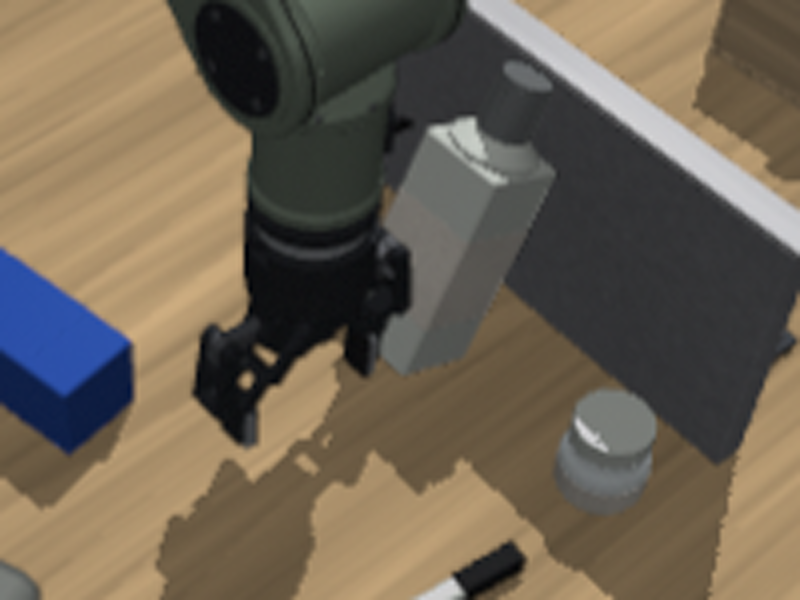

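>>> carry_out:
  offset:
    - [0,0.0015,0]
    - [0,0.003,0]
    - [0,0.0045,0]
    - [0,0.006,0]
    - [0.0005,0.0075,0]
    - [0.0005,0.008,0]
  turn: [0,0,0,0,0,0]

```text
t: 19.08
tcp_pos: [0.5559, 0.0118, 0.0026]
tool_rot: [-3.128, -0.006, -1.632]
wrist_force: [-0.5, -4.8, 0.3]
finger_gap: 0.0858
```

```bash
python3 - <<'E'
from h import *
im=pic('scene','s13.png')
a=im['color'][150:300,280:480]; cv2.imwrite('pics/s13z.png',cv2.resize(a,None,fx=4,fy=4,interpolation=cv2.INTER_CUBIC))
o=status.get_obs();print(o['tcp_pos'],o['tool_rot'],o['wrist_force'],o['t'])
E
```

```text
[0.55591953 0.01187016 0.00259492] [-3.12779787 -0.00554634 -1.63244918] [-0.01767057 -4.37496695  0.77714405] 19.125
```

View pics/s13z.png

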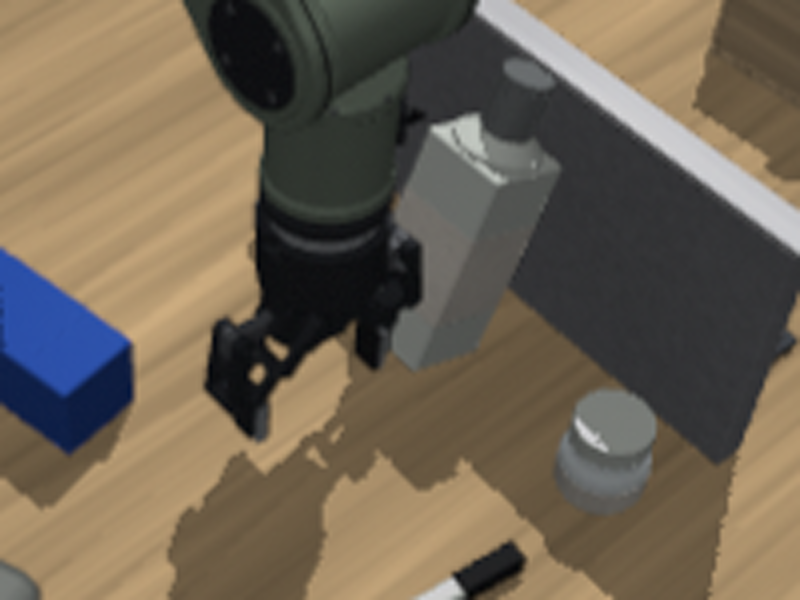

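>>> carry_out:
  offset:
    - [0,0.0015,0]
    - [0,0.003,0]
    - [0,0.0045,0]
    - [0,0.006,0]
    - [0.0005,0.0075,0]
    - [0.0005,0.008,0]
  turn: [0,0,0,0,0,0]

```text
t: 19.88
tcp_pos: [0.5566, 0.0198, 0.0026]
tool_rot: [-3.128, -0.006, -1.632]
wrist_force: [0.6, -5.8, -0.2]
finger_gap: 0.0853
```

```bash
python3 - <<'E'
from h import *
im=pic('scene','s14.png')
print('pivot before',onz(im,[(280+475/4,150+347/4)],0))
a=im['color'][150:300,280:480]; cv2.imwrite('pics/s14z.png',cv2.resize(a,None,fx=4,fy=4,interpolation=cv2.INTER_CUBIC))
pic('wrist','w14.png')
o=status.get_obs();print(o['tcp_pos'],o['tool_rot'],o['wrist_force'],o['t'])
E
```

```text
pivot before [[0.58747192 0.12686601 0.        ]]
[0.55654756 0.01976025 0.00262136] [-3.12760606 -0.00581883 -1.63225251] [ 0.45737152 -5.66686488 -0.09314837] 19.975
```

View pics/s14z.png

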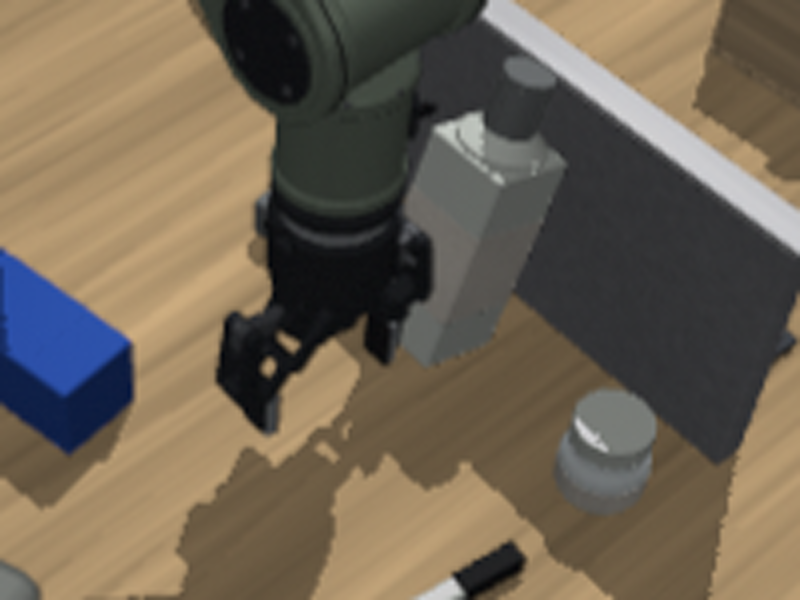

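View pics/w14.png

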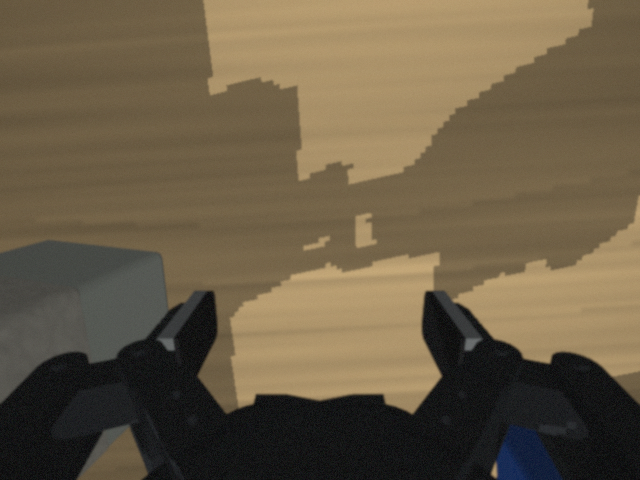

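>>> carry_out:
  offset:
    - [0,-0.0015,0]
    - [0,-0.003,0]
    - [0,-0.0045,0]
    - [0,-0.006,0]
    - [0,-0.0075,0]
    - [0,-0.009,0]
    - [0,-0.0105,0]
    - [-0.0005,-0.012,0]
    - [-0.0005,-0.0135,0]
    - [-0.0005,-0.015,0]
    - [-0.0005,-0.0165,0]
    - [-0.001,-0.018,0]
  turn: [0,0,0,0,0,0,0,0,0,0,0,0]

```text
t: 21.48
tcp_pos: [0.5556, 0.0019, 0.0027]
tool_rot: [-3.127, -0.005, -1.632]
wrist_force: [0.4, 0.2, 0.6]
finger_gap: 0.0853
```

```bash
python3 - <<'E'
from h import *
im=pic('scene','s15.png')
a=im['color'][150:300,280:480]; cv2.imwrite('pics/s15z.png',cv2.resize(a,None,fx=4,fy=4,interpolation=cv2.INTER_CUBIC))
o=status.get_obs();print(o['tcp_pos'],o['tool_rot'],o['wrist_force'],o['t'])
E
```

```text
[0.55555676 0.00174046 0.00269939] [-3.1274458  -0.00554929 -1.63246882] [-0.05393327  0.18274517  0.24999218] 21.525
```

View pics/s15z.png

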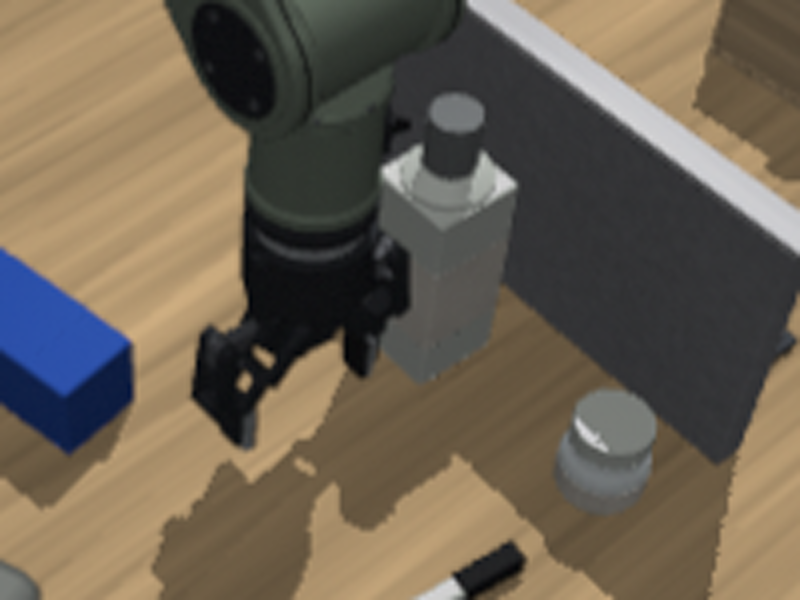

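```bash
python3 - <<'E'
from h import *
im=optics.get_image('scene')
z=lambda p:[(280+x/4,150+y/4) for x,y in p]
print(onz(im,z([(425,382),(492,343)]),0), onz(im,z([(381,178),(440,228),(517,184)]),.145))
print(status.get_obs()['tcp_pos'])
E
```

```text
[[ 5.86981301e-01  8.24040412e-02 -1.11022302e-16]
 [ 5.92207816e-01  1.37470822e-01  1.11022302e-16]] [[0.53625127 0.07758918 0.145     ]
 [0.58655143 0.07488815 0.145     ]
 [0.59093314 0.13329287 0.145     ]]
[0.55555502 0.00184224 0.00265937]
```

>>> carry_out:
  offset:
    - [0,0.004,0]
    - [0,0.008,0]
    - [0.0005,0.012,0]
    - [0.0005,0.015,0]
    - [0.001,0.018,0]
    - [0.001,0.0205,0]
    - [0.001,0.023,0]
    - [0.0015,0.0255,0]
    - [0.0015,0.028,0]
    - [0.0015,0.0305,0]
    - [0.002,0.033,0]
    - [0.002,0.034,0]
  turn: [0,0,0,0,0,0,0,0,0,0,0,0]

```text
t: 23.08
tcp_pos: [0.5576, 0.036, 0.0027]
tool_rot: [-3.127, -0.006, -1.632]
wrist_force: [-0.0, -3.8, 0.7]
finger_gap: 0.0851
```

```bash
python3 - <<'E'
from h import *
im=pic('scene','s16.png')
a=im['color'][150:300,280:480]; cv2.imwrite('pics/s16z.png',cv2.resize(a,None,fx=4,fy=4,interpolation=cv2.INTER_CUBIC))
o=status.get_obs();print(o['tcp_pos'],o['tool_rot'],o['wrist_force'],o['t'])
E
```

```text
[0.55758687 0.03608046 0.00266933] [-3.12746317 -0.00544072 -1.63242149] [ 0.38411984 -2.47855378  0.45796869] 23.125
```

View pics/s16z.png

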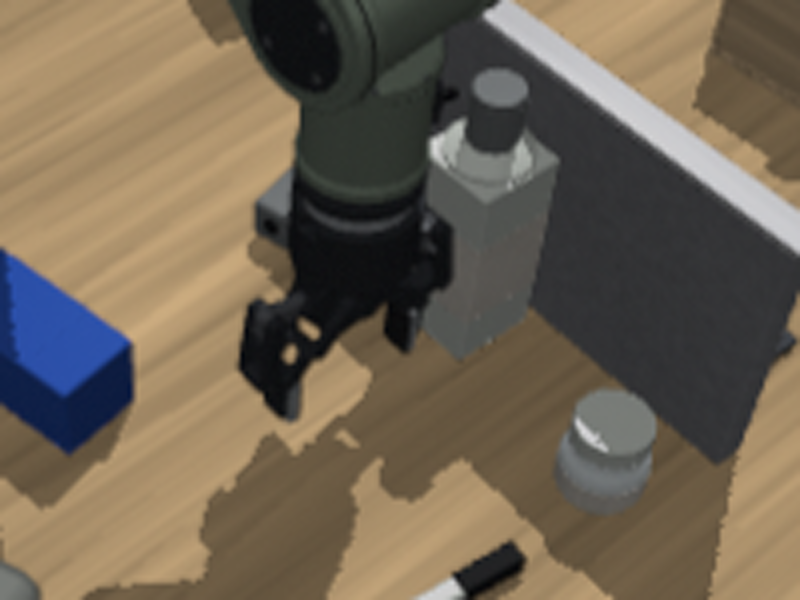

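```bash
python3 - <<'E'
from h import *
im=optics.get_image('scene')
z=lambda p:[(280+x/4,150+y/4) for x,y in p]
print(onz(im,z([(462,358),(527,315)]),0), onz(im,z([(430,155),(489,204),(558,158)]),.145))
E
```

```text
[[0.5884356  0.11405197 0.        ]
 [0.59056354 0.17174452 0.        ]] [[0.54139101 0.11249004 0.145     ]
 [0.59152599 0.10947581 0.145     ]
 [0.59189298 0.16691571 0.145     ]]
```

>>> carry_out:
  offset:
    - [0,0.001,0]
    - [0,0.0025,0]
    - [0,0.0045,0]
    - [0.0005,0.0065,0]
    - [0.0005,0.0085,0]
    - [0.0005,0.0095,0]
  turn: [0,0,0,0,0,0]

```text
t: 23.92
tcp_pos: [0.558, 0.0435, 0.0028]
tool_rot: [-3.127, -0.009, -1.631]
wrist_force: [0.5, -16.9, 4.2]
finger_gap: 0.085
```

>>> carry_out:
  offset:
    - [0,-0.002,0]
    - [0,-0.004,0]
    - [0,-0.008,0]
    - [-0.0005,-0.015,0]
    - [-0.001,-0.025,0]
    - [-0.002,-0.04,0]
    - [-0.003,-0.06,0]
    - [-0.003,-0.06,0]
  turn: [0,0,0,0,0,0,0,0]

```text
t: 24.92
tcp_pos: [0.5549, -0.0183, 0.0028]
tool_rot: [-3.128, -0.009, -1.633]
wrist_force: [-0.3, 1.0, -0.1]
finger_gap: 0.0852
```

```bash
python3 - <<'E'
from h import *
im=pic('scene','s17.png')
a=im['color'][150:300,300:500]; cv2.imwrite('pics/s17z.png',cv2.resize(a,None,fx=4,fy=4,interpolation=cv2.INTER_CUBIC))
pic('wrist','w17.png')
o=status.get_obs();print(o['tcp_pos'],o['tool_rot'],o['wrist_force'],o['t'])
E
```

```text
[ 0.55501307 -0.01702739  0.00282305] [-3.12747871 -0.00853349 -1.63216832] [0.54394466 0.54156069 0.42055831] 25.025
```

View pics/s17z.png

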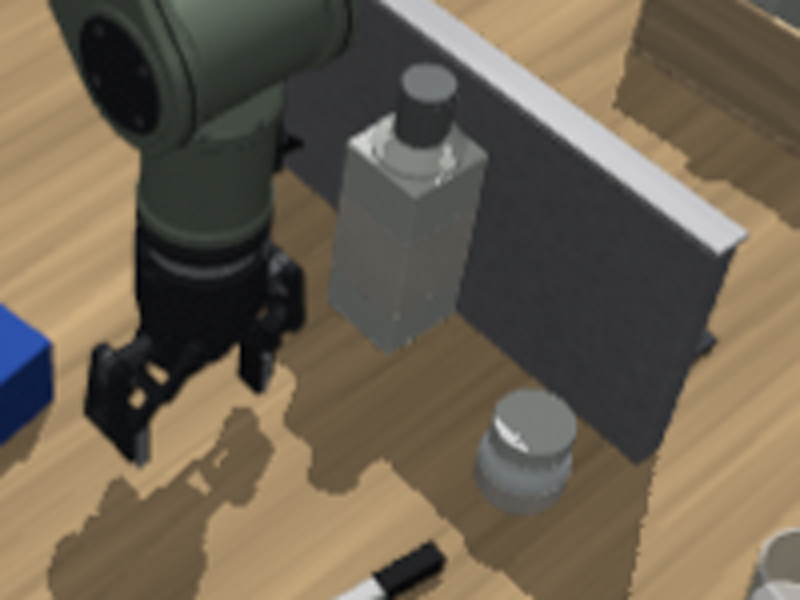

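View pics/w17.png

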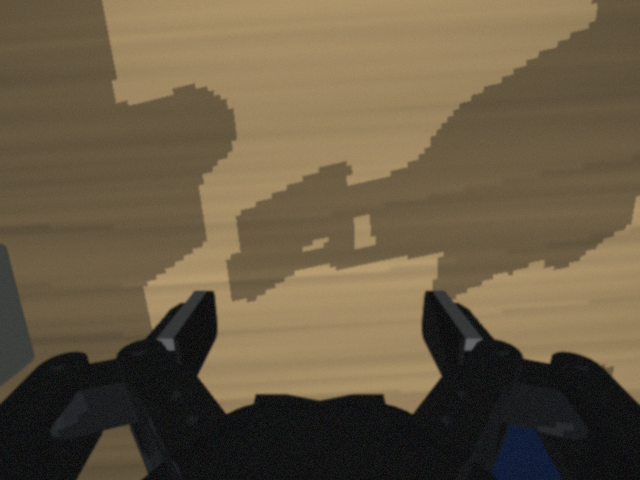

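>>> carry_out:
  offset:
    - [0,0,0.03]
    - [0,0,0.09]
    - [0,0,0.15]
    - [0,0,0.21]
    - [0,0,0.27]
    - [0,0,0.3]
    - [-0.03,0.04,0.3]
    - [-0.06,0.08,0.3]
    - [-0.07,0.12,0.3]
    - [-0.07,0.14,0.3]
    - [-0.07,0.14,0.3]
    - [-0.07,0.14,0.3]
  turn: [0,0,0,0,0,0,0,0,0,0,0,0]

```text
t: 26.52
tcp_pos: [0.485, 0.1226, 0.3027]
tool_rot: [-3.128, -0.009, -1.632]
wrist_force: [-0.9, -0.7, 0.1]
finger_gap: 0.0853
```

```bash
python3 - <<'E'
from h import *
im=pic('wrist','w18.png')
a=im['color'][100:300,200:440]; cv2.imwrite('pics/w18z.png',cv2.resize(im['color'],None,fx=1.25,fy=1.25,interpolation=cv2.INTER_CUBIC))
pic('scene','s18.png')
o=status.get_obs();print(o['tcp_pos'],o['tool_rot'],o['wrist_force'],o['t'])
E
```

```text
[0.48507313 0.12227637 0.30272614] [-3.12768152 -0.00888393 -1.63302309] [-0.30990655 -0.53149372  0.11303316] 26.625
```

View pics/w18z.png

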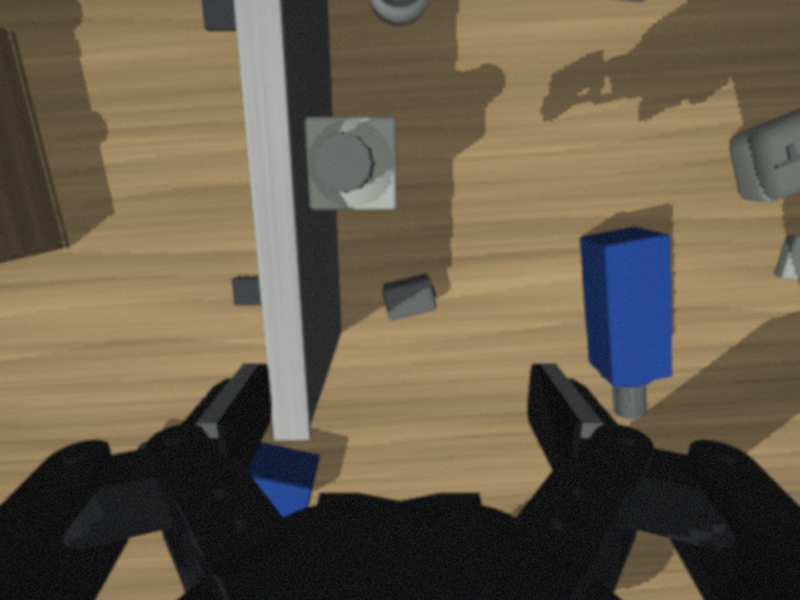

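```bash
python3 - <<'E'
from h import *
W=optics.get_image('wrist');S=optics.get_image('scene');T=pic('top','t18.png')
f=lambda p:np.array(p)/1.25
e=onz(W,f([(285,20),(309,438)]),.193);c=onz(W,f([(306,118),(310,209),(396,118),(395,209)]),.145)
print(e,c)
d=e[1]-e[0];d=d[:2]/np.linalg.norm(d[:2]);n=np.array([-d[1],d[0]]); n=n*np.sign(n[1])
print('dist to face',[(e[0,:2]-q[:2])@n for q in c], 'dir',d)
for cam,im in(('scene',S),('top',T)):
  for k in nets.boxes_of('bottle_center',cam): print(cam,k['score'],np.round(k['box'],1))
for q in ['jar','sharpener','marker']:
  print(q,[(k['score'],np.round(k['box'])) for k in nets.boxes_of(q,'top')+nets.boxes_of(q,'scene')])
E
```

```text
[[0.63390703 0.17058096 0.193     ]
 [0.3874594  0.18675505 0.193     ]] [[0.59177445 0.17402009 0.145     ]
 [0.53368345 0.17808443 0.145     ]
 [0.58819175 0.1157843  0.145     ]
 [0.53004127 0.12015536 0.145     ]]
dist to face [np.float64(-0.0006725667139380583), np.float64(-0.0009239244770218507), np.float64(0.057672831274869475), np.float64(0.05711931542291464)] dir [-0.99785335  0.06548805]
scene 0.82 [329.2 113.  393.7 152.5]
scene 0.73 [384.2 165.7 421.3 237.5]
scene 0.71 [249.6 206.3 315.  262.2]
scene 0.16 [342.  191.9 360.5 213.3]
top 0.72 [126.2 325.9 191.5 374.9]
top 0.69 [326.9 248.6 353.4 327.7]
top 0.65 [231.1 201.2 258.4 232.9]
jar [(0.79, array([247., 154., 274., 178.])), (0.83, array([419., 250., 441., 282.]))]
sharpener [(0.52, array([342., 193., 364., 210.]))]
marker [(0.64, array([291., 164., 345., 177.])), (0.8, array([357., 285., 411., 321.]))]
```

View pics/s18.png

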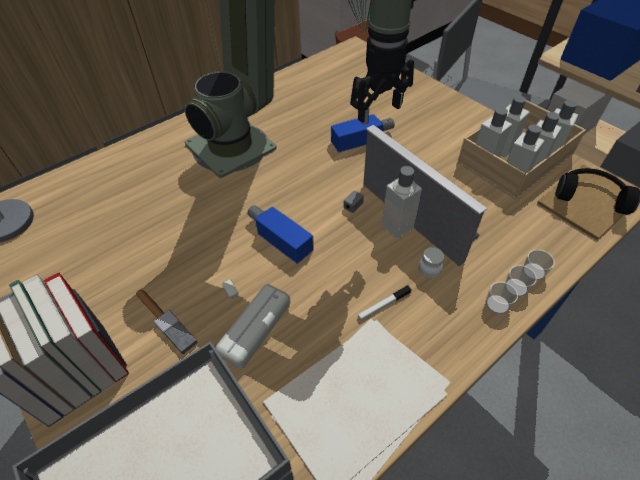

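```bash
python3 - <<'E'
from h import *
print(workorder.close_job()); print(status.get_obs()['t'])
E
```

```text
the job is handed in; nothing more can be done
None
the job is handed in; nothing more can be done
```

The bottle is standing against the screen and the job is handed in at about 27 s of the 72 s limit; `close_job` reports no verdict.

- **Tip-up:** I gripped the bottle by its cap with a 6 N grip. I tipped it up with its foot on the table and slid it over square to the screen. Then I released it leaning at about 31° from upright.
- **Push:** I pushed its foot in with the back of an open finger at about 4–6 N, so the cap slid up the screen. I backed off slowly until it stood by itself, then slid it home.

**Last checks:**
- **Fit to the screen:** In the wrist view its near side measured −0.7 to −0.9 mm from the screen face, which is zero within the roughly 2 mm calibration error. The two corners agreed to 0.3 mm.
- **Upright and clear:** It looked upright, and the gripper was well clear of everything.
- **Other things:** The jar and the marker were where they started to within about 5 pixels. The net missed the sharpener in the top view but found it unmoved in the scene view. I only eyeballed the pencil case, eraser and brush.

**Force close to the limit:** At the end of the slide the wrist force briefly reached 16.9 N, harder than I intended. I had sent that last step before reading the position check. It is below the 20 N limit, but I have only that end-of-move reading and cannot rule out a higher peak in between.

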